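Show a dispenser manifold's nozzles to the inspection camera

ROBOT

A 6-joint arm with a two-finger parallel gripper is mounted at the origin on a cart in front of the work surface, level with it; the furniture and walls round the work are solid. World frame = base frame: x ahead of the robot, y to its left, z up, the work surface at z = 0. Lengths are in m, angles in degrees, forces in N, time in s.
With the tool pointing down it reaches from about 0.25 to 0.775 m from the base axis. Payload 4 kg.
Tool frame: the origin (TCP) lies midway between the tips of the shut fingers; the grasp point (between the pads) lies 19 mm behind it; z points along the fingers, y is the line along which they close (so a half turn about z gives the same grasp; the last joint's range is limited). The gripper opens to 94 mm and grips with 3 to 60 N. Pads are 16 mm wide; open, the fingers measure 119 mm over their backs; the gripper's body (75 mm by 177 mm) begins 78 mm behind the grasp point.
Start: joints at [63.363, 4.996, 78.535, -0, 96.463, -5.907], TCP at [0.195, 0.514, 0.169] pointing down, gripper open.
Joint ranges: [-177.83, 177.83], [-43.37, 116.18], [15.69, 146.23], [-61.86, 241.86], [9.47, 152.12], [-147.06, 147.06]. Speed limits (degrees/s): [159.86, 159.86, 180, 180, 180, 180].

INTERFACE

Orientations are given as a 3x3 rotation matrix whose columns are the frame's x, y, z axes.
In Python, from rig import manip gives the robot as it stands.
- The arm moves only by the tool jog_arm, never from a script. Its argument "steps" is a list of rows, each an object of numbers: "wx", "wy", "wz": the turn, a rotation vector about the world's x, y, z in units of 10 degrees (1.0 is 10 degrees); "dx", "dy", "dz": the shift along the world's x, y, z in units of 60 mm (1.0 is 60 mm); "claw": the closure, from -1 (fully open) to 1 (shut). In form: [{"wx": .., "wy": .., "wz": .., "dx": .., "dy": .., "dz": .., "claw": ..}, ...]. A call has 1 to 8 rows; each row shifts and turns the commanded pose from where the row before left it; what a row does not reach is not made up. A row lasts 1/8 s, in which the tool goes at most 62.5 mm and 10.7 degrees, less where a joint would pass 70% of its speed; a pose out of reach is approached as far as the arm can. A call is refused whole if a number of a shift passes 1 or a number of a turn 1, either way. A call with a gripper value outside its range is refused whole. The fingers move at their own pace and stop on an object; the grip force is fixed at half the most. Time passes only in rows, so rows that do not move let the fingers close. It gives the time, the measured TCP pose, the force, the opening and the grip force at its end, in the units of the state.
- manip.sense(): the state, without advancing time (a new reading comes with each control period).
- manip.camera(name): name is "scene" or "side" or "wrist"; returns the picture (400x640x3 uint8, red, green, blue); there is no depth.
- manip.calibration(name): a dict with "mtx" (3x3 intrinsics, pixels), "dist" ([k1, k2, p1, p2, k3] as OpenCV has them; the pictures are not rectified), "origin" and "attitude" of the camera in the world. Camera axes: x right, y up, looking along -z (the intrinsics and any distortion apply to the point x, -y, -z); pixel columns grow to the right and rows downward; lengths in m; the calibration is good to about 2 mm. A picture is of the moment at which its call begins: read the wrist's pose just before it. calibration takes no time and is no camera call; for the wrist camera it gives the pose at the moment of the call.
- manip.job_done(): hands the job in; it is judged then, once.
The state is a dict: "clock": time; "qpos": joint angles; "dq": joint speeds; "joint_efforts": joint torques, N m; "tool_pos": TCP position; "orientation": TCP orientation; "force": force on the tool from outside, world axes, zero at the start; "wrist_torque": the same for the moment, N m; "opening": finger opening in m; "finger_force": force on a finger pad.
Only numpy, scipy, OpenCV 4.12 (cv2) and the standard library are available. Lean on these libraries where they do the work, as an engineer would, in place of code of your own. Each camera call takes 0.05 s, during which the arm holds its last target. There are 200 camera calls.

TASK

The plate dispenser's eight-nozzle manifold is parked on its dock and its nozzles need checking: swing the latch aside to its stop, draw the manifold towards the latch end until it is out from under the keeper, and lift it straight out by its grip without the fine nozzles touching anything. Then, without bumping the camera, hold it up to the inspection camera, nozzles pointing straight into the lens, centred on the line of sight with their tips 80 mm from the front of the lens, the row running parallel to the camera's pivot bolts. Finish still holding it there, quite still, clear of everything, with the latch left open and the jar, amber bottle, timer and vial undisturbed.

Things in the scene. Friction and masses are not known exactly. Their poses are not given: they have to be found in the camera images.
- dock: Fixed dock, grey block on a steel plate, 76 (x) by 204 (y -117 to +87) by 53 mm. Origin on the bench under the middle of the parked manifold; y along the manifold, +y to the keeper, -y to the latch. The manifold's underside rests at z 40 on two end blocks; between them a trough (x -20 to 20, y -53 to 40, floor z 10) in which the nozzles hang free. Travel to -y ends at the latch post after 24 mm.
- keeper (a point): Middle of the front edge of the keeper's underside (dock y 54, z 47.5). The keeper is a fixed steel bridge 34 mm wide, dock y 54 to 72, top z 53, over the last 12 mm of the manifold's ear, so draw the manifold 13 to 16 mm towards dock -y before lifting. Guides leave the ears and bar 1.5 mm each side (latch end: 5.5 mm high, y -84 to -56; keeper end: y 54 to 72).
- latch (a joint): Swing latch: steel tongue 42 mm long on an upright pivot at dock (0, -96), lying 1 mm over the manifold's ear. 0: closed, pointing to dock +y. Grows to its stop at 1.6 rad as it swings anticlockwise (from above) to dock -x; over 1.2 is open. Slight friction, about 1.2 N at the peg; stays where left. Starts at 0 to 0.2.
- latch_peg (a point): Top of the upright black round peg by which the latch is swung: 12 mm thick, 34 mm tall (dock z 53 to 87), 34 mm from the pivot. Closed, it is 50 mm from the middle of the manifold (taller grip there), so open the fingers only part way here.
- manifold: Loose manifold, 120 to 260 g: aluminium bar 22 (x) by 100 (y) by 18 mm (z), a thin ear at each end (as wide, 6 thick, tips at y -66 and +66, undersides level), on top in the middle a black grip 22 (x) by 24 (y) mm, z 18 to 58, with an 11 mm hose barb above. Origin: middle of the flat underside; z up when parked, y along the row; parked, axes as the dock's. Same both ways round.
- nozzle_row: The eight steel nozzles under the manifold, 3 mm thick (5 at the root), 9 mm apart along y (63 mm first to last), pointing along the manifold's -z, tips at z -18. Origin and axes of the manifold. Fine: a touch over 1 N damages them.
- nozzle_tips (a point): Middle of the row of nozzle tips, 18 mm below the manifold's origin along its z; axes of the manifold.
- inspection_camera: Fixed stand of the inspection camera: grey base plate 96 (x -30 to +66) by 90 (y) by 10 mm with two upright cheeks that carry the head between them. Origin on the bench. The head's pivot bolts (black round heads outside the cheeks) lie along its y at x +40, z 62. -x is its front, to which the head leans. Highest point 133 mm.
- camera_head: The head: a dark box with a lens barrel and a flat ring light 68 mm across at the front. Origin on the pivot axis. z is the line of sight, always leaning 25 degrees from vertical towards the stand's -x; y is the stand's y, along the pivot bolts. Front of the lens at z 62 mm.
- view_point (a point): Where the middle of the nozzle tips must be: on the line of sight, 80 mm before the lens (head z 142), 191 mm above the bench; axes of the head. The manifold's z must point along the line of sight away from the camera (nozzles look into the lens), its y along the head's y, either way round.
- jar: Bystander: small jar with a ribbed cap, 41 mm across, 46 mm high; origin at the middle of its underside.
- amber_bottle: Bystander: small amber bottle, 46 mm across, 90 mm high; origin at the middle of its underside.
- timer: Bystander: wedge-shaped bench timer, 41 x 62 x 65 mm high; origin at the middle of its underside.
- vial: Bystander: small capped vial between the two work places, 24 mm across, 50 mm high; origin at the middle of its underside.

How it is judged (in metres and radians):
On the way, in this order (a step that is already met when the one before it is completed fails the run):
1. the latch is swung clear while the manifold still lies in the dock (value of joint latch above 1.2 rad and distance of manifold from where it was at the start of the episode below 0.01 m), for 0.2 s.
2. the manifold, held in the fingers, is lifted out of the dock, clear of everything (z of nozzle_tips in the frame of dock above 0.06 m and contact force between the fingers and manifold above 1 N and contact force between manifold and dock below 0.1 N), for 0.2 s.
At the end, for the whole second after the job is handed in: Manifold held still in the fingers, touching nothing else: nozzle tips' middle within 10 mm (along each camera axis) of the point 80 mm before the lens; nozzles along the line of sight and row along the pivot axis within 8 degrees; latch over 1.2 rad; bystanders within 30 mm of their places (x of nozzle_tips in the frame of camera_head between -0.01 and 0.01 m and y of nozzle_tips in the frame of camera_head between -0.01 and 0.01 m and z of nozzle_tips in the frame of camera_head between 0.132 and 0.152 m and angle between the z axis of manifold and the z axis of camera_head, either way round below 0.14 rad and angle between the y axis of manifold and the y axis of camera_head, either way round below 0.14 rad and angle between manifold's own z axis and vertical below 1 rad and linear speed of manifold below 0.02 m/s and angular speed of manifold below 0.1 rad/s and contact force between the fingers and manifold above 1 N and contact force between manifold and dock below 0.1 N and contact force between manifold and inspection_camera below 0.1 N and value of joint latch above 1.2 rad and distance of each of jar, amber_bottle, timer, vial from where it was at the start of the episode below 0.03 m); the arm keeps its last pose, push and grip.
It fails at once if the nozzles are touched or touch something with more than 1 N (contact force between nozzle_row and anything else above 1 N).
It fails at once if the manifold or the hand bumps the camera (contact force between manifold and inspection_camera above 1 N or contact force between any of the arm, the fingers and inspection_camera above 2 N).
It fails at once if the jar, amber bottle, timer or vial is moved by more than 30 mm (distance of any of jar, amber_bottle, timer, vial from where it was at the start of the episode above 0.03 m).
It also fails if it takes over 51 s, if anything falls off the work surface, if the arm or the gripper's body presses on something with over 40 N, if the wrist force passes 120 N, or if a joint passes its speed limit or range.

## Working session

There is one attempt and no reset: what is moved stays moved. The work goes in short steps, Python scripts to look and compute and a tool call to move; the robot and the scene stay as the last step left them, time stands still between calls to the robot, and variables do not carry over. Pictures are saved under pics/ and viewed, at most 10 in all, crops included, and the job is handed in when it is done.

Besides the shell and the picture viewer there is one more tool, called after "Request:" as name(argument=value, ...), one argument or row to a line, values as JSON. jog_arm: Moves the arm, as the interface text tells. Its arguments: {"type":"object","properties":{"steps":{"type":"array"}},"required":["steps"]}

```bash
ls; mkdir -p pics; cat > h.py <<'E'
import numpy as np, cv2
from rig import manip
def cam(n):
    c=manip.calibration(n); return np.array(c["mtx"],float),np.array(c["dist"],float),np.array(c["origin"],float),np.array(c["attitude"],float)
def ray(c,uv):
    K,d,o,R=c; p=cv2.undistortPoints(np.array(uv,float).reshape(-1,1,2),K,d).reshape(-1,2)
    v=np.c_[p[:,0],-p[:,1],-np.ones(len(p))]@R.T
    return o,v/np.linalg.norm(v,axis=1)[:,None]
def onz(c,uv,z):
    o,v=ray(c,uv); return o+v*((z-o[2])/v[:,2])[:,None]
def tri(cs,uvs):
    A=np.zeros((3,3));b=np.zeros(3);L=[]
    for c,uv in zip(cs,uvs):
        o,v=ray(c,uv);P=np.eye(3)-np.outer(v[0],v[0]);A+=P;b+=P@o;L.append((P,o))
    x=np.linalg.solve(A,b); return x,[np.linalg.norm(P@(x-o)) for P,o in L]
def proj(c,X):
    K,d,o,R=c; p=(np.atleast_2d(X)-o)@R*[1,-1,-1]
    return cv2.projectPoints(p,np.zeros(3),np.zeros(3),K,d)[0].reshape(-1,2)
E
python3 - <<'E'
from h import *
s=manip.sense();print(s)
for n in("scene","side","wrist"):
    im=manip.camera(n);cv2.imwrite(f"pics/{n}0.png",im[:,:,::-1]);c=cam(n);print(n,c[0][0,0],c[1],c[2],c[3][:,2])
E
```

```text
pics
{'clock': 0.0, 'qpos': array([ 6.33640660e+01,  5.03808781e+00,  7.86232196e+01,  2.34889153e-04,
        9.64627842e+01, -5.90606202e+00]), 'dq': array([-0.06673419, -0.00682387,  0.05148612, -0.01892215, -0.0584621 ,
       -0.0620667 ]), 'joint_efforts': array([-5.72494355e-04, -3.40186393e+01, -3.02427542e+01,  7.18472991e-02,
        3.32072668e-02, -1.60323107e-04]), 'tool_pos': array([0.19439139, 0.51383598, 0.16762751]), 'orientation': array([[-9.35259666e-01,  3.53961026e-01, -9.74614596e-04],
       [ 3.53962295e-01,  9.35257693e-01, -1.93412917e-03],
       [ 2.26909453e-04, -2.15388982e-03, -9.99997655e-01]]), 'force': array([-0.07713006, -0.08745381,  0.1809497 ]), 'wrist_torque': array([ 0.02335861, -0.0183182 ,  0.00461336]), 'finger_force': 0.0, 'opening': 0.09385636840258174}
scene 390.2229547675528 [-0.02449139  0.          0.          0.          0.        ] [-0.08229859 -0.70377884  0.54880966] [-0.63549613 -0.65961348  0.40131624]
side 509.9085690543389 [0.02517238 0.         0.         0.         0.        ] [ 0.38075663 -1.01912989  0.89805215] [-0.1440952  -0.77795205  0.61157762]
wrist 359.6338278932207 [0.02687128 0.         0.         0.         0.        ] [0.11660391 0.54367675 0.38270377] [-0.26672118  0.10345067  0.9582055 ]
```

View pics/scene0.png

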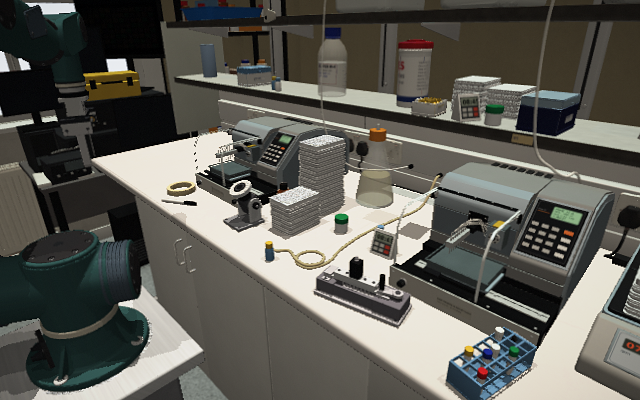

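View pics/side0.png

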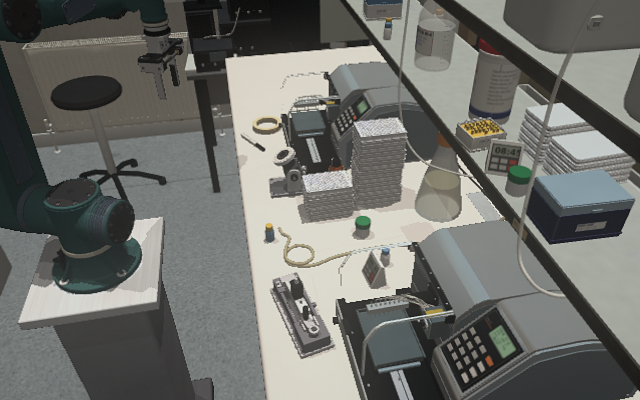

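View pics/wrist0.png

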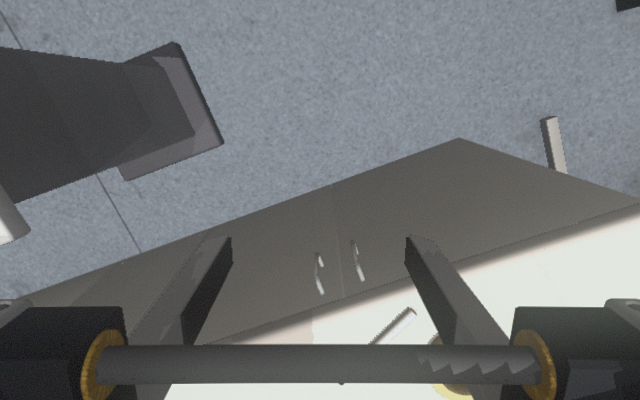

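The scene view shows the dock at about (362,292), with its grip at (355,265) and the latch peg at (381,282). The inspection camera is at (243,205), the vial at (269,250) and the timer at (383,240). In the side view the dock is at (300,313) and the camera at (288,172). Next I'll enlarge those parts.

```bash
python3 - <<'E'
import cv2,numpy as np
a=cv2.imread("pics/scene0.png");b=cv2.imread("pics/side0.png")
def c(i,x,y,w,h): return cv2.resize(i[y:y+h,x:x+w],(400,300),interpolation=cv2.INTER_CUBIC)
m=np.vstack([np.hstack([c(a,306,240,120,90),c(b,250,265,120,90)]),np.hstack([c(a,205,170,80,60),c(b,250,140,80,60)])])
cv2.imwrite("pics/crop1.png",np.clip(m*1.5,0,255).astype(np.uint8))
E
```

```text
(no output)
```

View pics/crop1.png

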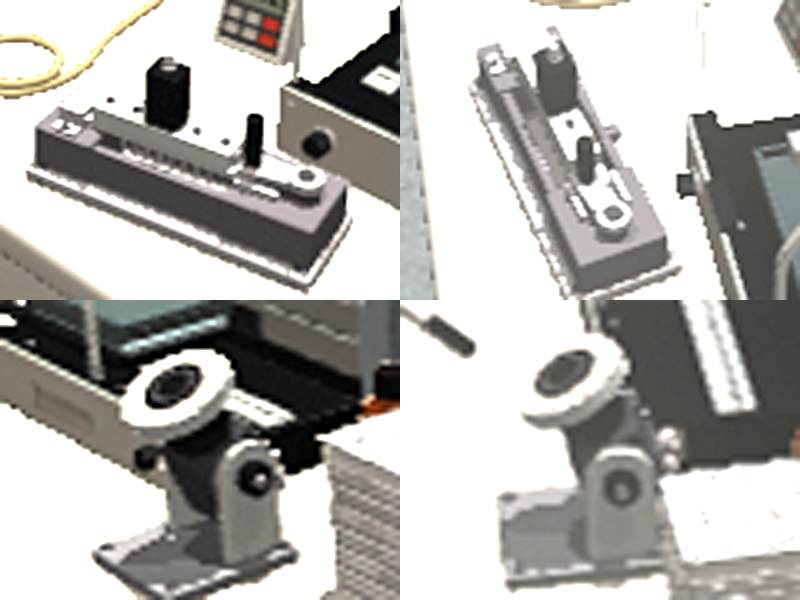

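The enlarged crops show the grip, peg, pivot and keeper clearly. They also show the ring light leaning towards the robot side, with the bolt heads outside the cheeks. I'll triangulate these points.

```bash
python3 - <<'E'
from h import *
S,D=cam("scene"),cam("side")
def a(x,y):return (306+x/3.3333,240+y/3.3333)
def b(x,y):return (250+(x-400)/3.3333,265+y/3.3333)
def c(x,y):return (205+x/5,170+(y-300)/5)
def d(x,y):return (250+(x-400)/5,140+(y-300)/5)
P={"peg":(a(255,117),b(584,140)),"pivot":(a(311,175),b(614,214)),"keeper":(a(72,122),b(495,60)),"griptop":(a(167,68),b(556,48)),
"dockcornerR":(a(307,267),b(580,262)),
"lens":(c(175,384),d(565,372)),"boltN":(c(260,480),d(622,487)),
"base_front":(c(95,552),d(503,495)),"base_near":(c(146,594),d(510,582)),"base_right":(c(297,552),d(665,575)),
"vial":((269,241),(268,226)),"jar":((341.5,217),(363,220)),"timer":((386,229),(377,257)),"bottle?":((376,135),(385,250))}
for k,(u,v) in P.items():
    x,r=tri([S,D],[u,v]);print(k,np.round(x*1000),np.round(np.array(r)*1000,1))
print("far bolt z62",onz(S,[c(147,458)],.062))
E
```

```text
peg [ 473. -321.   85.] [0.1 0.1]
pivot [ 484. -357.   55.] [0.1 0.1]
keeper [ 429. -208.   48.] [0.5 0.5]
griptop [ 467. -254.   96.] [2.7 2.7]
dockcornerR [ 460. -369.   16.] [8.4 8.4]
lens [503. 224. 116.] [0.2 0.2]
boltN [527. 180.  61.] [1. 1.]
base_front [464. 274.   1.] [0.3 0.3]
base_near [458. 202.  -4.] [5.8 5.8]
base_right [547. 174.   4.] [2.8 2.8]
vial [428.  -6.  53.] [2.2 2.2]
jar [676. -25.  42.] [0.9 0.9]
timer [ 665. -191.   67.] [0.6 0.6]
bottle? [ 598. -279.  286.] [87.2 87.2]
far bolt z62 [[0.49518863 0.25179749 0.062     ]]
```

The dock's +y axis is about (-0.35, 0.94), with its origin near (451,-267). The heights check: peg 85, keeper 48, lens 116. The camera's yaw is still uncertain, so I'll look from close by with the wrist on the way.

Request:
jog_arm(
  steps=[
    {"dx": 0.56, "dy": -0.77, "dz": 0.4},
    {"dx": 0.56, "dy": -0.77, "dz": 0.4},
    {"dx": 0.56, "dy": -0.77, "dz": 0.4},
    {"dx": 0.56, "dy": -0.77, "dz": 0.4},
    {"dx": 0.56, "dy": -0.77, "dz": 0.4},
    {"dx": 0.56, "dy": -0.77, "dz": 0.4},
    {"dx": 0.56, "dy": -0.77, "dz": 0.4},
    {"dx": 0},
  ],
)

```text
invalid input at $.steps[0]: expected keys wx, wy, wz, dx, dy, dz, claw
```

```bash
python3 - <<'E'
from h import *
import pickle
s=manip.sense();print(s["tool_pos"],s["clock"],s["qpos"],s["dq"])
c=cam("wrist");im=manip.camera("wrist");pickle.dump(c,open("w1.pkl","wb"))
cv2.imwrite("pics/w1.png",im[:,:,::-1]);print(c[2],c[3][:,2]); print(proj(c,[[.503,.224,.116],[.527,.180,.062]]))
E
```

```text
[0.1944815  0.51395423 0.16787819] 0.15 [ 6.33623876e+01  5.02963768e+00  7.86040034e+01 -1.48024508e-03
  9.64625251e+01 -5.90837997e+00] [-0.05011799 -0.16644628 -0.1946986  -0.10273126  0.13256761  0.0370286 ]
[0.11660391 0.54367675 0.38270377] [-0.26672118  0.10345067  0.9582055 ]
[[165.41504328 554.10111201]
 [160.60384899 520.57587478]]
```

View pics/w1.png

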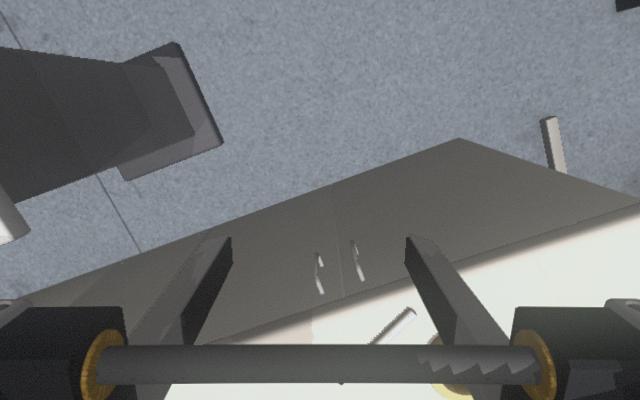

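The arm did not move because every row needs all the keys, so this picture only shows the floor and the bench edge. I also see that the gripper hides what lies outboard, so I'll look from higher up.

Request:
jog_arm(
  steps=[
    {"wx": 0, "wy": 0, "wz": 0, "dx": 0.6, "dy": -0.65, "dz": 0.52, "claw": -1},
    {"wx": 0, "wy": 0, "wz": 0, "dx": 0.6, "dy": -0.65, "dz": 0.52, "claw": -1},
    {"wx": 0, "wy": 0, "wz": 0, "dx": 0.6, "dy": -0.65, "dz": 0.52, "claw": -1},
    {"wx": 0, "wy": 0, "wz": 0, "dx": 0.6, "dy": -0.65, "dz": 0.52, "claw": -1},
    {"wx": 0, "wy": 0, "wz": 0, "dx": 0.6, "dy": -0.65, "dz": 0.52, "claw": -1},
    {"wx": 0, "wy": 0, "wz": 0, "dx": 0.6, "dy": -0.65, "dz": 0.52, "claw": -1},
    {"wx": 0, "wy": 0, "wz": 0, "dx": 0.6, "dy": -0.65, "dz": 0.52, "claw": -1},
    {"wx": 0, "wy": 0, "wz": 0, "dx": 0, "dy": 0, "dz": 0, "claw": -1},
  ],
)

```text
clock: 1.2
tool_pos: [0.4493, 0.2392, 0.3889]
orientation: [[-0.933, 0.36, 0.004], [0.36, 0.933, 0.001], [-0.003, 0.002, -1.0]]
force: [-0.9, 0.6, 0.2]
opening: 0.0943
finger_force: 0.0
```

```bash
python3 - <<'E'
from h import *
import pickle
s=manip.sense();print(s["tool_pos"],s["clock"],s["qpos"],abs(s["dq"]).max())
c=cam("wrist");im=manip.camera("wrist");pickle.dump(c,open("w1.pkl","wb"))
cv2.imwrite("pics/w1.png",im[:,:,::-1]);print(c[2],c[3][:,2]); p=proj(c,[[.503,.224,.116],[.527,.180,.062]]);print(p)
x,y=(p[0]-[80,60]).astype(int);print(x,y)
cv2.imwrite("pics/w1c.png",np.vstack([np.clip(cv2.resize(im[max(y,0):y+120,x:x+160,::-1],(800,600),interpolation=cv2.INTER_CUBIC)*1.2,0,255)]))
E
```

```text
[0.44927824 0.23916295 0.38889825] 1.2 [ 2.16620716e+01  3.28131523e+00  5.52087642e+01 -2.94704389e-02
  1.21303318e+02 -4.72828243e+01] 4.28679766849528
[0.3706718  0.26881447 0.60346065] [-0.27019882  0.10274039  0.95730717]
[[321.84788578 191.3408618 ]
 [300.92844327 205.15331794]]
241 131[ WARN:0@1.573] global loadsave.cpp:1063 imwrite_ Unsupported depth image for selected encoder is fallbacked to CV_8U.
```

View pics/w1c.png

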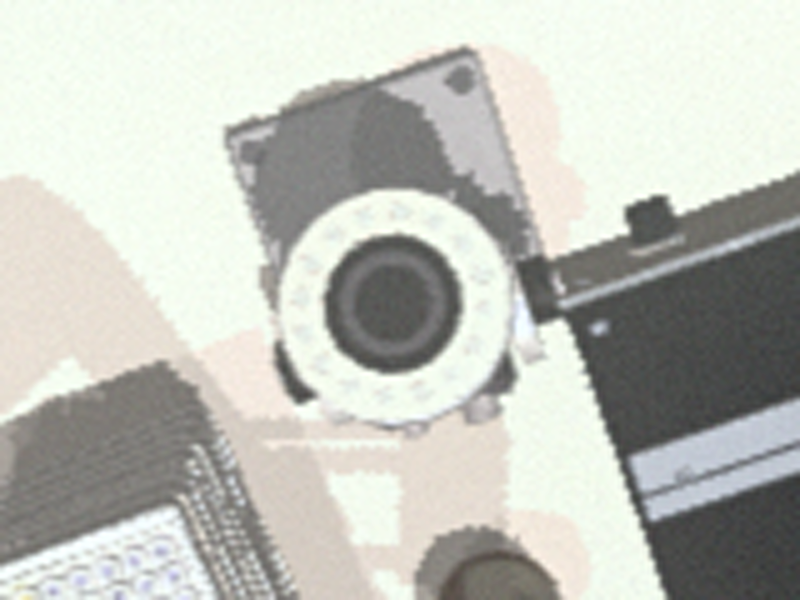

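The wrist view shows the camera from above: lens at crop (393,303), front base corners at (230,130) and (475,50), and bolt heads at (293,372) and (538,288). That is enough for its pose.

```bash
python3 - <<'E'
from h import *
import pickle
w=pickle.load(open("w1.pkl","rb"));S,D=cam("scene"),cam("side")
q=lambda x,y:(241+x/5,131+y/5)
b=onz(w,[q(230,130),q(475,50)],.010);print("base",b,np.linalg.norm(b[0]-b[1]))
h=onz(w,[q(293,372),q(538,288)],.062);print("bolts",h,np.linalg.norm(h[0]-h[1]))
for v in (b[0]-b[1],h[0]-h[1]):print("yaw of y",np.degrees(np.arctan2(v[1],v[0])))
L=[(240,186.8),(283,154.4)]
print("lens",tri([S,D,w],L+[q(393,303)]),tri([S,w],[L[0],q(393,303)])[0],tri([D,w],[L[1],q(393,303)])[0],onz(w,[q(393,303)],.118))
print("boltN",tri([S,D,w],[(257,206),(294.4,177.4),q(538,288)]))
E
```

```text
base [[0.45523838 0.18127314 0.01      ]
 [0.459642   0.26672096 0.01      ]] 0.08556121679811209
bolts [[0.52662457 0.17788358 0.062     ]
 [0.52853258 0.25961824 0.062     ]] 0.0817569245386156
yaw of y -92.95017486832812
yaw of y -91.33726736152884
lens (array([0.5018702 , 0.22139384, 0.11757391]), [np.float64(0.0007375373403505615), np.float64(0.0007186466223481793), np.float64(0.00034159795295887193)]) [0.50136113 0.2212583  0.11778938] [0.50217777 0.22108661 0.1176659 ] [[0.50167519 0.22110346 0.118     ]]
boltN (array([0.54758968, 0.24748455, 0.02089802]), [np.float64(0.022831565696215333), np.float64(0.013973244961110236), np.float64(0.013271098618983188)])
```

The lens at (501.8, 221.3, 118) agrees with the geometry, whose front-of-lens height is 118. The camera's x axis has a yaw of about -3°, so the view point is about (468, 223, 191). Now to the dock.

Request:
jog_arm(
  steps=[
    {"wx": 0, "wy": 0, "wz": -0.6, "dx": 0, "dy": -1, "dz": -0.05, "claw": 0.1},
    {"wx": 0, "wy": 0, "wz": -0.6, "dx": 0, "dy": -1, "dz": -0.05, "claw": 0.1},
    {"wx": 0, "wy": 0, "wz": -0.6, "dx": 0, "dy": -1, "dz": -0.05, "claw": 0.1},
    {"wx": 0, "wy": 0, "wz": -0.6, "dx": 0, "dy": -1, "dz": -0.05, "claw": 0.1},
    {"wx": 0, "wy": 0, "wz": -0.6, "dx": 0, "dy": -1, "dz": -0.05, "claw": 0.1},
    {"wx": 0, "wy": 0, "wz": -0.6, "dx": 0, "dy": -1, "dz": -0.05, "claw": 0.1},
    {"wx": 0, "wy": 0, "wz": -0.6, "dx": 0, "dy": -1, "dz": -0.05, "claw": 0.1},
    {"wx": 0, "wy": 0, "wz": -0.6, "dx": 0, "dy": -1, "dz": -0.05, "claw": 0.1},
  ],
)

```text
clock: 2.25
tool_pos: [0.4466, -0.2385, 0.362]
orientation: [[-0.362, 0.932, -0.001], [0.932, 0.362, 0.002], [0.002, -0.0, -1.0]]
force: [0.5, 0.7, 1.1]
opening: 0.0426
finger_force: 0.0
```

Request:
jog_arm(
  steps=[
    {"wx": 0, "wy": 0, "wz": 0, "dx": 0, "dy": 0, "dz": 0, "claw": 0.1},
    {"wx": 0, "wy": 0, "wz": 0, "dx": 0, "dy": 0, "dz": 0, "claw": 0.1},
  ],
)

```text
clock: 2.5
tool_pos: [0.4468, -0.2371, 0.3624]
orientation: [[-0.365, 0.931, -0.001], [0.931, 0.365, 0.002], [0.002, -0.0, -1.0]]
force: [0.7, -0.4, 0.5]
opening: 0.0422
finger_force: 0.0
```

```bash
python3 - <<'E'
from h import *
import pickle
s=manip.sense();print(s["tool_pos"],s["clock"],s["qpos"],abs(s["dq"]).max())
c=cam("wrist");im=manip.camera("wrist");pickle.dump(c,open("w2.pkl","wb"))
cv2.imwrite("pics/w2.png",im[:,:,::-1]); p=proj(c,[[.484,-.357,.055],[.429,-.208,.050],[.451,-.267,.098]]);print(p)
x,y=(p[2]-[80,60]).astype(int);y=max(0,y);print(x,y)
cv2.imwrite("pics/w2c.png",cv2.resize(im[y:y+120,x:x+160,::-1],(800,600),interpolation=cv2.INTER_CUBIC))
E
```

```text
[ 0.44678471 -0.23707831  0.36239038] 2.5 [-3.44125387e+01  1.98643253e+00  5.97007503e+01  5.24934392e-02
  1.18424729e+02 -5.57758023e+01] 1.2910896555800397
[[312.66228307 229.02329072]
 [314.42065701 125.15266817]
 [313.36814951 175.32634825]]
233 115
```

View pics/w2c.png

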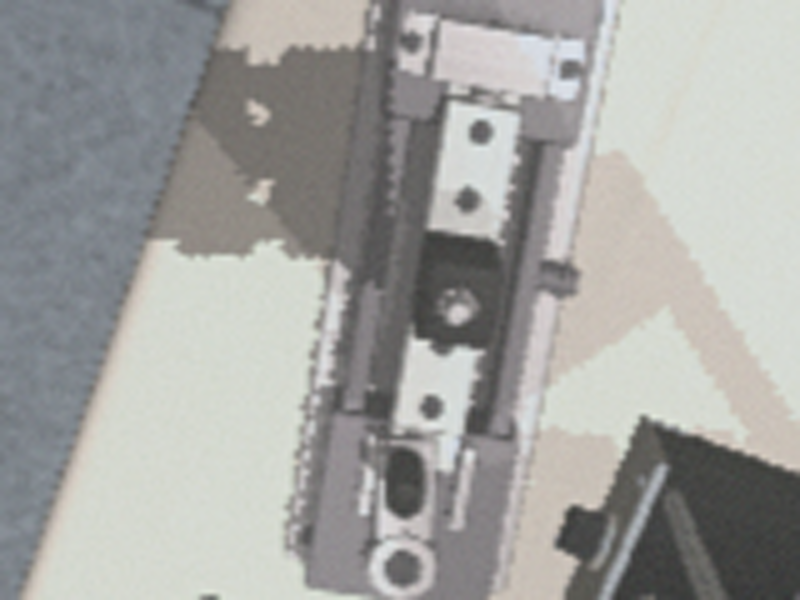

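The wrist view shows the dock from above: keeper middle at crop (493,60), bar screws at (480,132), (467,200) and (432,408), barb top at (458,308), peg top at about (407,500) and pivot at (402,567). The latch is closed. I'll cast rays onto these heights and cross-check against the scene views.

```bash
python3 - <<'E'
from h import *
import pickle
w=pickle.load(open("w2.pkl","rb"));S,D=cam("scene"),cam("side")
q=lambda x,y:(233+x/5,115+y/5)
print("screws z58",onz(w,[q(480,132),q(467,200),q(432,408)],.058)*1e3)
print("keeper z53",onz(w,[q(493,60)],.053)*1e3,"barb z109",onz(w,[q(458,306)],.109)*1e3)
print("griptop z98 corners",onz(w,[q(417,258),q(500,266),q(490,348),q(414,338)],.098)*1e3)
print("pivot",onz(w,[q(402,567)],.055)*1e3,"peg z87",onz(w,[q(407,500)],.087)*1e3)
a=lambda x,y:(306+x/3.3333,240+y/3.3333)
b=lambda x,y:(250+(x-400)/3.3333,265+y/3.3333)
for n,P in {"peg":(a(255,117),b(584,140),q(407,500)),"pivot":(a(311,175),b(614,214),q(402,567)),"keeper":(a(72,122),b(495,60),q(493,60)),"barb":(a(167,62),b(552,38),q(458,306))}.items():
  x,r=tri([S,D,w],P);print(n,x*1e3,np.array(r)*1e3)
E
```

```text
screws z58 [[ 456.69621916 -221.04948415   58.        ]
 [ 460.53567945 -240.74736999   58.        ]
 [ 474.16760637 -303.30271442   58.        ]]
keeper z53 [[ 452.86249522 -201.14707255   53.        ]] barb z109 [[ 464.62519266 -260.16464778  109.        ]]
griptop z98 corners [[ 450.4443471  -254.17713363   98.        ]
 [ 472.24288199 -248.00150113   98.        ]
 [ 478.33209815 -270.33823604   98.        ]
 [ 457.81664903 -275.33903125   98.        ]]
pivot [[ 484.69351907 -355.61058787   55.        ]] peg z87 [[ 474.40105865 -323.7270862    87.        ]]
peg [ 472.94122729 -322.77448137   86.4829773 ] [1.4252868  0.49722308 1.81802572]
pivot [ 484.70556531 -356.27375544   53.88859206] [0.35609957 0.37148499 0.27002261]
keeper [ 440.76648118 -200.3285739    39.55066968] [ 2.62472938 10.85621204 13.10960725]
barb [ 463.48349142 -258.70522922  106.40283044] [4.8385539  5.07079262 2.39423133]
```

Dock +y yaw is 102°, the origin is (464.7,-262), and the peg top is at (474,-323.5,87). The pivot-to-grip and pivot-to-peg distances match the text at 95.7 mm and 33.5 mm. I'll go over the peg.

Request:
jog_arm(
  steps=[
    {"wx": 0, "wy": 0, "wz": -0.24, "dx": 0.11, "dy": -0.36, "dz": -0.9, "claw": 0.1},
    {"wx": 0, "wy": 0, "wz": -0.24, "dx": 0.11, "dy": -0.36, "dz": -0.9, "claw": 0.1},
    {"wx": 0, "wy": 0, "wz": -0.24, "dx": 0.11, "dy": -0.36, "dz": -0.9, "claw": 0.1},
    {"wx": 0, "wy": 0, "wz": -0.24, "dx": 0.12, "dy": -0.36, "dz": -0.9, "claw": 0.1},
    {"wx": 0, "wy": 0, "wz": 0, "dx": 0, "dy": 0, "dz": 0, "claw": 0.1},
    {"wx": 0, "wy": 0, "wz": 0, "dx": 0, "dy": 0, "dz": 0, "claw": 0.1},
  ],
)

```text
clock: 3.3
tool_pos: [0.475, -0.3239, 0.15]
orientation: [[-0.205, 0.979, 0.003], [0.979, 0.205, -0.002], [-0.002, 0.003, -1.0]]
force: [1.2, -0.8, 1.1]
opening: 0.0426
finger_force: 0.0
```

Request:
jog_arm(
  steps=[
    {"wx": 0, "wy": 0, "wz": 0, "dx": -0.01, "dy": 0, "dz": -0.5, "claw": 0.1},
    {"wx": 0, "wy": 0, "wz": 0, "dx": 0, "dy": 0, "dz": -0.5, "claw": 0.1},
    {"wx": 0, "wy": 0, "wz": 0, "dx": 0, "dy": 0, "dz": -0.45, "claw": 0.1},
    {"wx": 0, "wy": 0, "wz": 0, "dx": 0, "dy": 0, "dz": 0, "claw": 1},
    {"wx": 0, "wy": 0, "wz": 0, "dx": 0, "dy": 0, "dz": 0, "claw": 1},
    {"wx": 0, "wy": 0, "wz": 0, "dx": 0, "dy": 0, "dz": 0, "claw": 1},
    {"wx": 0, "wy": 0, "wz": 0, "dx": 0, "dy": 0, "dz": 0, "claw": 1},
  ],
)

```text
clock: 4.18
tool_pos: [0.4738, -0.3255, 0.0617]
orientation: [[-0.202, 0.979, 0.002], [0.979, 0.202, -0.002], [-0.002, 0.002, -1.0]]
force: [-0.5, -0.5, -0.1]
opening: 0.006
finger_force: 0.0
```

The fingers passed 12 mm with no force, so the peg was missed. I'll look.

```bash
python3 - <<'E'
from h import *
import pickle
a=manip.camera("scene");b=manip.camera("side");w=manip.camera("wrist");pickle.dump(cam("wrist"),open("w3.pkl","wb"));print(manip.sense()["opening"],manip.sense()["tool_pos"])
f=lambda i,x,y:cv2.resize(i[y:y+90,x:x+120],(400,300),interpolation=cv2.INTER_CUBIC)
m=np.vstack([np.hstack([f(a,320,220),f(b,250,265)]),np.hstack([cv2.resize(w[150:350,180:460],(400,300)),np.zeros((300,400,3),np.uint8)])])
cv2.imwrite("pics/m3.png",m[:,:,::-1])
E
```

```text
0.000363277920829521 [ 0.47321853 -0.32514263  0.060599  ]
```

View pics/m3.png

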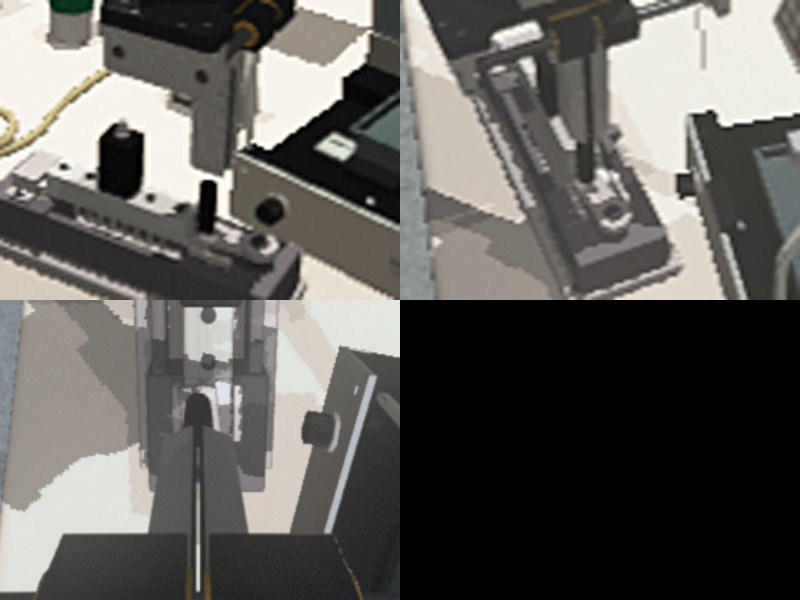

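In the wrist view the fingers are shut just beside the peg, which is fully visible at crop (198,395-435). In the scene view the peg top is at (382.4,275) and the fingertips at (382,272). I'll compare these with projections of the measured TCP.

```bash
python3 - <<'E'
from h import *
import pickle
w3=pickle.load(open("w3.pkl","rb"));w2=pickle.load(open("w2.pkl","rb"));S,D=cam("scene"),cam("side")
t=manip.sense()["tool_pos"];X=[t,t+[0,0,.027],[.474,-.3235,.087],[.474,-.3235,.053]]
for n,c in(("scene",S),("side",D),("wrist",w3)):print(n,proj(c,X).round(1).tolist())
# observed pixels of peg top/base now
wv=lambda x,y:(180+x*.7,150+(y-300)/1.5)
s=lambda x,y:(320+x/3.3333,220+y/3.3333); d=lambda x,y:(250+(x-400)/3.3333,265+y/3.3333)
print("obs peg top S",s(208,183),"base S",s(206,230),"side top",d(584,140),"tip S",s(208,175),"tip D",d(585,180),"wrist base",wv(198,397),"tip W",wv(198,430))
print("tip SDW",tri([S,D],[s(208,175),d(585,180)]))
q=lambda x,y:(233+x/5,115+y/5)
print("peg base z53 from w2",onz(w2,[q(405,452)],.053),onz(w3,[wv(198,397)],.053),"peg base S",onz(S,[s(206,230)],.053),"peg top S",onz(S,[s(208,183)],.087))
print(w3[2],w3[3])
E
```

```text
scene [[383.4, 285.7], [384.2, 274.7], [383.7, 274.5], [382.8, 288.3]]
side [[306.2, 316.2], [305.7, 307.6], [306.0, 307.1], [306.5, 317.9]]
wrist [[317.8, 225.2], [317.6, 242.6], [319.6, 239.8], [319.5, 219.0]]
obs peg top S (382.40062400624004, 274.90054900549006) base S (381.80061800618006, 289.0006900069001) side top (305.2005520055201, 307.00042000420007) tip S (382.40062400624004, 272.50052500525004) tip D (305.50055500555004, 319.00054000540007) wrist base (318.6, 214.66666666666669) tip W (318.6, 236.66666666666669)
tip SDW (array([ 0.46872421, -0.33451797,  0.08569046]), [np.float64(0.014025214698104155), np.float64(0.014025214698104145)])
peg base z53 from w2 [[ 0.47216098 -0.32081051  0.053     ]] [[ 0.47284174 -0.32067838  0.053     ]] peg base S [[ 0.47055192 -0.32358321  0.053     ]] peg top S [[ 0.47094307 -0.32241926  0.087     ]]
[ 0.45683302 -0.24300802  0.27535608] [[ 0.97930241 -0.19419171 -0.05706457]
 [ 0.20239832  0.93773708  0.28228372]
 [-0.00130559 -0.2879909   0.95763226]]
```

The images agree with each other: the fingertips are at about z 88, level with the peg top, roughly 27 mm above the reported TCP, and centred over the peg. I'll lower in small steps and watch the force.

Request:
jog_arm(
  steps=[
    {"wx": 0, "wy": 0, "wz": 0, "dx": 0, "dy": 0, "dz": 0.15, "claw": 0.1},
    {"wx": 0, "wy": 0, "wz": 0, "dx": 0, "dy": 0, "dz": 0, "claw": 0.1},
    {"wx": 0, "wy": 0, "wz": 0, "dx": 0, "dy": 0.03, "dz": 0, "claw": 0.1},
    {"wx": 0, "wy": 0, "wz": 0, "dx": 0, "dy": 0, "dz": -0.15, "claw": 0.1},
    {"wx": 0, "wy": 0, "wz": 0, "dx": 0, "dy": 0, "dz": -0.08, "claw": 0.1},
    {"wx": 0, "wy": 0, "wz": 0, "dx": 0, "dy": 0, "dz": -0.08, "claw": 0.1},
  ],
)

```text
clock: 5.08
tool_pos: [0.4728, -0.3229, 0.0497]
orientation: [[-0.202, 0.979, -0.001], [0.979, 0.202, 0.001], [0.001, -0.001, -1.0]]
force: [-0.8, 0.2, -0.8]
opening: 0.0422
finger_force: 0.0
```

```bash
python3 - <<'E'
from h import *
s=manip.sense();print(s["tool_pos"],s["force"],s["opening"])
im=manip.camera("wrist");b=manip.camera("scene")
f=lambda i,x,y:cv2.resize(i[y:y+75,x:x+100],(400,300),interpolation=cv2.INTER_CUBIC)
cv2.imwrite("pics/m4.png",np.vstack([np.hstack([f(b,335,235),cv2.resize(manip.camera("side")[270:345,260:360],(400,300),interpolation=cv2.INTER_CUBIC)]),np.hstack([cv2.resize(im[100:400,120:520],(400,300)),np.zeros((300,400,3),np.uint8)])])[:,:,::-1])
E
```

```text
[ 0.47277452 -0.3229125   0.04965942] [-0.76230253  0.24959041 -0.78746813] 0.04217206765447364
```

View pics/m4.png

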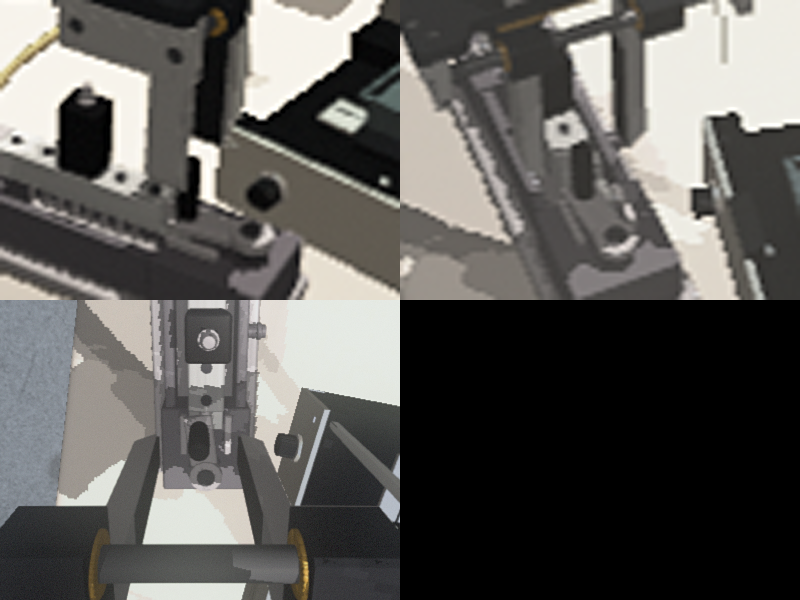

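The wrist view shows the fingers straddling the peg, with tips at crop row 437 and the peg at (200,422-460). In the scene view the near finger's bottom is at crop (150-185,185). I'll check its height numerically.

```bash
python3 - <<'E'
from h import *
S,D,W=cam("scene"),cam("side"),cam("wrist");t=manip.sense()["tool_pos"];R=manip.sense()["orientation"]
for dz in(0,.02,.03):
  for lat in(-1,1):
    X=[t+R@[xx,lat*yy,-dz] for xx in(.008,-.008) for yy in(.021,.033)]
    print(dz,lat,"S",((proj(S,X)-[335,235])*4).round().tolist(),"D",((proj(D,X)-[260,270])*4+[400,0]).round().tolist(),"W",(proj(W,X)-[120,100]+[0,300]).round().tolist())
E
```

```text
0 -1 S [[156.0, 234.0], [146.0, 247.0], [185.0, 245.0], [175.0, 258.0]] D [[541.0, 197.0], [520.0, 204.0], [552.0, 219.0], [530.0, 226.0]] W [[165.0, 413.0], [146.0, 413.0], [165.0, 437.0], [147.0, 437.0]]
0 1 S [[192.0, 193.0], [201.0, 181.0], [220.0, 203.0], [229.0, 191.0]] D [[615.0, 172.0], [636.0, 165.0], [627.0, 194.0], [648.0, 186.0]] W [[231.0, 413.0], [250.0, 413.0], [230.0, 437.0], [249.0, 437.0]]
0.02 -1 S [[158.0, 202.0], [148.0, 214.0], [187.0, 213.0], [177.0, 225.0]] D [[539.0, 172.0], [518.0, 179.0], [550.0, 194.0], [528.0, 201.0]] W [[161.0, 425.0], [141.0, 425.0], [162.0, 450.0], [142.0, 450.0]]
0.02 1 S [[194.0, 161.0], [204.0, 150.0], [222.0, 171.0], [232.0, 160.0]] D [[614.0, 146.0], [635.0, 139.0], [626.0, 168.0], [647.0, 161.0]] W [[234.0, 425.0], [255.0, 425.0], [233.0, 450.0], [253.0, 450.0]]
0.03 -1 S [[159.0, 186.0], [149.0, 198.0], [189.0, 196.0], [178.0, 208.0]] D [[538.0, 159.0], [517.0, 166.0], [549.0, 181.0], [527.0, 188.0]] W [[160.0, 431.0], [138.0, 431.0], [160.0, 458.0], [139.0, 458.0]]
0.03 1 S [[195.0, 145.0], [205.0, 134.0], [224.0, 155.0], [233.0, 144.0]] D [[614.0, 134.0], [635.0, 127.0], [625.0, 156.0], [647.0, 148.0]] W [[236.0, 432.0], [257.0, 432.0], [235.0, 458.0], [256.0, 458.0]]
```

All three views agree that the real fingertips are about 30 mm above the reported TCP, so I'll allow for that. I'll go 18 mm lower and close.

Request:
jog_arm(
  steps=[
    {"wx": 0, "wy": 0, "wz": 0, "dx": 0, "dy": 0, "dz": -0.1, "claw": 0.1},
    {"wx": 0, "wy": 0, "wz": 0, "dx": 0, "dy": 0, "dz": -0.1, "claw": 0.1},
    {"wx": 0, "wy": 0, "wz": 0, "dx": 0, "dy": 0, "dz": -0.08, "claw": 0.1},
    {"wx": 0, "wy": 0, "wz": 0, "dx": 0, "dy": 0, "dz": 0, "claw": 1},
    {"wx": 0, "wy": 0, "wz": 0, "dx": 0, "dy": 0, "dz": 0, "claw": 1},
    {"wx": 0, "wy": 0, "wz": 0, "dx": 0, "dy": 0, "dz": 0, "claw": 1},
    {"wx": 0, "wy": 0, "wz": 0, "dx": 0, "dy": 0, "dz": 0, "claw": 1},
  ],
)

```text
clock: 6.1
tool_pos: [0.4733, -0.3243, 0.0397]
orientation: [[-0.202, 0.979, 0.003], [0.979, 0.202, -0.003], [-0.004, 0.003, -1.0]]
force: [-15.0, 5.9, 19.8]
opening: 0.0107
finger_force: 30.0
```

Request:
jog_arm(
  steps=[
    {"wx": 0, "wy": 0, "wz": 0, "dx": 0, "dy": 0, "dz": 0.1, "claw": 1},
    {"wx": 0, "wy": 0, "wz": 0, "dx": 0, "dy": 0, "dz": 0.0, "claw": 1},
  ],
)

```text
clock: 6.35
tool_pos: [0.4727, -0.3244, 0.04]
orientation: [[-0.203, 0.979, 0.001], [0.979, 0.203, -0.002], [-0.003, 0.0, -1.0]]
force: [-7.5, -1.1, 1.2]
opening: 0.011
finger_force: 30.0
```

```bash
python3 - <<'E'
from h import *
s=manip.sense();print(s["tool_pos"],s["force"],s["wrist_torque"],s["opening"],s["finger_force"],s["qpos"])
for n in("scene","side","wrist"): cv2.imwrite(f"pics/{n}5.png",manip.camera(n)[:,:,::-1])
a=cv2.imread("pics/wrist5.png")[100:400,120:520];b=cv2.imread("pics/scene5.png");c=cv2.imread("pics/side5.png")
f=lambda i,x,y:cv2.resize(i[y:y+75,x:x+100],(400,300),interpolation=cv2.INTER_CUBIC)
cv2.imwrite("pics/m5.png",np.vstack([np.hstack([f(b,335,225),f(c,260,270)]),np.hstack([a,f(b,205,165)])]))
E
```

```text
[ 0.47271499 -0.324363    0.03998235] [-7.45806418 -1.05688188  1.18021031] [-0.8582706  -1.03999853  0.47577531] 0.011003173545151727 29.99617248773575 [-40.06208886  11.25033455  86.3186293   -0.08997837  82.3160162
 -51.73981202]
```

The vertical force is relieved and the peg is held, with an 11 mm opening and 30 N. I'll swing along the 34 mm arc about (484.7,-356).

Request:
jog_arm(
  steps=[
    {"wx": 0, "wy": 0, "wz": 0, "dx": -0.08, "dy": -0.04, "dz": 0, "claw": 1},
    {"wx": 0, "wy": 0, "wz": 0, "dx": -0.08, "dy": -0.057, "dz": 0, "claw": 1},
    {"wx": 0, "wy": 0, "wz": 0, "dx": -0.068, "dy": -0.068, "dz": 0, "claw": 1},
    {"wx": 0, "wy": 0, "wz": 0, "dx": -0.057, "dy": -0.082, "dz": 0, "claw": 1},
  ],
)

```text
clock: 7.0
tool_pos: [0.4578, -0.3342, 0.0397]
orientation: [[-0.204, 0.979, 0.003], [0.979, 0.204, 0.007], [0.006, 0.005, -1.0]]
force: [5.8, 8.2, 0.3]
opening: 0.0106
finger_force: 30.0
```

Request:
jog_arm(
  steps=[
    {"wx": 0, "wy": 0, "wz": 0, "dx": -0.042, "dy": -0.09, "dz": 0, "claw": 1},
    {"wx": 0, "wy": 0, "wz": 0, "dx": -0.027, "dy": -0.095, "dz": 0, "claw": 1},
    {"wx": 0, "wy": 0, "wz": 0, "dx": -0.008, "dy": -0.098, "dz": 0, "claw": 1},
    {"wx": 0, "wy": 0, "wz": 0, "dx": 0.008, "dy": -0.098, "dz": 0, "claw": 1},
    {"wx": 0, "wy": 0, "wz": 0, "dx": 0, "dy": 0, "dz": 0, "claw": 1},
  ],
)

```text
clock: 7.62
tool_pos: [0.4512, -0.3602, 0.0397]
orientation: [[-0.202, 0.979, -0.002], [0.979, 0.202, 0.002], [0.002, -0.001, -1.0]]
force: [-1.6, 2.3, 2.3]
opening: 0.0109
finger_force: 30.0
```

The tool is at a bearing of 187° from the pivot, which puts the latch at about 1.48 rad. I'll nudge it to the stop, release and rise.

Request:
jog_arm(
  steps=[
    {"wx": 0, "wy": 0, "wz": 0, "dx": 0.02, "dy": -0.07, "dz": 0, "claw": 1},
    {"wx": 0, "wy": 0, "wz": 0, "dx": 0, "dy": -0.02, "dz": 0, "claw": 1},
    {"wx": 0, "wy": 0, "wz": 0, "dx": 0, "dy": 0, "dz": 0, "claw": 0.1},
    {"wx": 0, "wy": 0, "wz": 0, "dx": 0, "dy": 0, "dz": 0, "claw": 0.1},
    {"wx": 0, "wy": 0, "wz": 0, "dx": 0, "dy": 0, "dz": 0, "claw": 0.1},
  ],
)

```text
clock: 8.25
tool_pos: [0.4534, -0.3665, 0.0397]
orientation: [[-0.202, 0.979, 0.001], [0.979, 0.202, -0.0], [-0.001, 0.001, -1.0]]
force: [0.4, -1.2, -0.6]
opening: 0.0372
finger_force: 0.0
```

Request:
jog_arm(
  steps=[
    {"wx": 0, "wy": 0, "wz": 0, "dx": 0, "dy": 0, "dz": 0.5, "claw": 0.1},
    {"wx": 0, "wy": 0, "wz": 0, "dx": 0, "dy": 0, "dz": 0.9, "claw": 0.1},
    {"wx": 0, "wy": 0, "wz": 0, "dx": 0.1, "dy": 0.8, "dz": 0.6, "claw": 0.1},
    {"wx": 0, "wy": 0, "wz": 0, "dx": 0.1, "dy": 0.8, "dz": 0.3, "claw": 0.1},
    {"wx": 0, "wy": 0, "wz": 0, "dx": 0, "dy": 0, "dz": 0, "claw": 0.1},
    {"wx": 0, "wy": 0, "wz": 0, "dx": 0, "dy": 0, "dz": 0, "claw": 0.1},
  ],
)

```text
clock: 9.0
tool_pos: [0.465, -0.2705, 0.1774]
orientation: [[-0.203, 0.979, -0.0], [0.979, 0.203, -0.0], [-0.0, -0.0, -1.0]]
force: [0.4, 0.7, -1.5]
opening: 0.0424
finger_force: 0.0
```

```bash
python3 - <<'E'
from h import *
import pickle
s=manip.sense();print(s["tool_pos"],s["clock"],s["force"])
c=cam("wrist");im=manip.camera("wrist");sc=manip.camera("scene");pickle.dump(c,open("w6.pkl","wb"))
X=np.array([[.4647,-.262,.109],[.4847,-.356,.054],[.4503,-.3585,.087]])
print(proj(c,X).tolist(),proj(cam("scene"),X).tolist())
cv2.imwrite("pics/w6.png",im[:,:,::-1]);cv2.imwrite("pics/s6.png",sc[:,:,::-1])
cv2.imwrite("pics/m6.png",np.vstack([cv2.resize(im[:,:,::-1],(480,300)),cv2.resize(sc[225:300,330:450,::-1],(480,300),interpolation=cv2.INTER_CUBIC)]))
E
```

```text
[ 0.46503342 -0.27051582  0.17738831] 9.0 [ 0.43280304  0.65072453 -1.5302246 ]
[[319.7464116609461, 184.98598697586294], [320.0259671182781, 260.94029834866313], [283.951710670214, 272.6453595380887]] [[357.7789720368285, 255.57921883175297], [399.01398944662407, 292.4237807105516], [391.06078519124947, 286.96125697270486]]
```

View pics/m6.png

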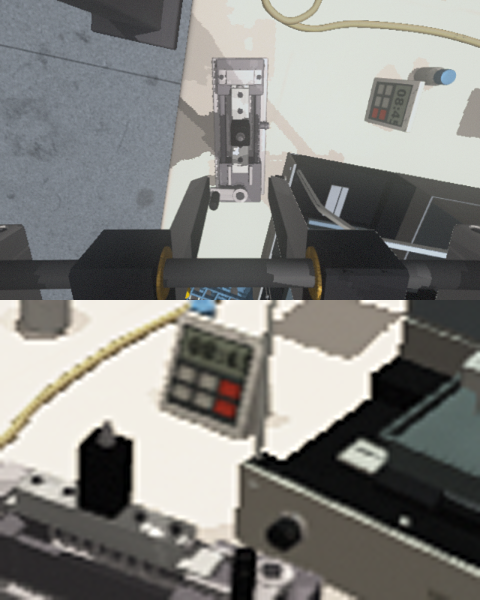

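The wrist view shows the latch swung out to dock -x, with its peg at (284,267) in full-size pixels, and the grip centred between the fingers at (320,178). I'll measure the grip precisely with a mask.

```bash
python3 - <<'E'
from h import *
import pickle
c=pickle.load(open("w6.pkl","rb"));g=cv2.cvtColor(cv2.imread("pics/w6.png"),cv2.COLOR_BGR2GRAY)
p=g[150:210,295:345];print(p[:,25].tolist());print(p[35].tolist())
m=(p<60).astype(np.uint8);n,l,st,ce=cv2.connectedComponentsWithStats(m)
for i in range(1,n):
    if st[i,4]>60:print(st[i],ce[i]+[295,150])
for z,X in((.098,[[.4647,-.262,.098]]),):
    P=proj(c,np.array([[.4647,-.262,z]])+np.array([[a*.978+b*-.208,a*.208+b*.978,0] for a in(-.011,.011) for b in(-.012,.012)]));print(P)
E
```

```text
[96, 109, 187, 206, 204, 202, 204, 204, 202, 128, 70, 65, 64, 63, 64, 66, 67, 68, 61, 65, 69, 65, 67, 68, 65, 67, 82, 97, 95, 92, 91, 95, 117, 119, 114, 116, 115, 115, 84, 69, 68, 65, 66, 67, 68, 77, 80, 119, 148, 149, 150, 148, 154, 149, 153, 152, 152, 151, 125, 107]
[85, 88, 79, 85, 83, 80, 82, 105, 110, 112, 110, 94, 82, 64, 59, 65, 65, 59, 63, 73, 87, 97, 101, 115, 117, 116, 121, 139, 134, 107, 97, 71, 68, 68, 69, 68, 69, 71, 88, 112, 105, 103, 99, 85, 78, 82, 89, 93, 101, 95]
[[306.88820856 195.32301535]
 [306.47207961 167.7401917 ]
 [332.67020844 195.20627473]
 [332.85269031 167.61329033]]
```

The grip matches the (464.7,-262) prediction to about 1 mm. I'll descend and stop before closing to check the force.

Request:
jog_arm(
  steps=[
    {"wx": 0, "wy": 0, "wz": 0, "dx": 0, "dy": 0.13, "dz": -0.6, "claw": 0.1},
    {"wx": 0, "wy": 0, "wz": 0, "dx": 0, "dy": 0, "dz": -0.6, "claw": 0.1},
    {"wx": 0, "wy": 0, "wz": 0, "dx": 0, "dy": 0, "dz": -0.4, "claw": 0.1},
    {"wx": 0, "wy": 0, "wz": 0, "dx": 0, "dy": 0, "dz": -0.3, "claw": 0.1},
    {"wx": 0, "wy": 0, "wz": 0, "dx": 0, "dy": 0, "dz": -0.2, "claw": 0.1},
    {"wx": 0, "wy": 0, "wz": 0, "dx": 0, "dy": 0, "dz": -0.15, "claw": 0.1},
    {"wx": 0, "wy": 0, "wz": 0, "dx": 0, "dy": 0, "dz": 0, "claw": 0.1},
  ],
)

```text
clock: 9.98
tool_pos: [0.4649, -0.2625, 0.0425]
orientation: [[-0.202, 0.979, -0.0], [0.979, 0.202, 0.0], [0.0, -0.0, -1.0]]
force: [-0.9, 0.3, 1.1]
opening: 0.0419
finger_force: 0.0
```

Request:
jog_arm(
  steps=[
    {"wx": 0, "wy": 0, "wz": 0, "dx": 0, "dy": 0, "dz": 0, "claw": 1},
    {"wx": 0, "wy": 0, "wz": 0, "dx": 0, "dy": 0, "dz": 0, "claw": 1},
    {"wx": 0, "wy": 0, "wz": 0, "dx": 0, "dy": 0, "dz": 0, "claw": 1},
    {"wx": 0, "wy": 0, "wz": 0, "dx": 0, "dy": 0, "dz": 0, "claw": 1},
  ],
)

```text
clock: 10.48
tool_pos: [0.4655, -0.2628, 0.0436]
orientation: [[-0.202, 0.979, 0.001], [0.979, 0.202, -0.001], [-0.001, 0.001, -1.0]]
force: [-0.3, 0.1, 2.3]
opening: 0.0215
finger_force: 30.0
```

Gripped at 21.5 mm. Now I'll draw it 14.5 mm along dock -y.

Request:
jog_arm(
  steps=[
    {"wx": 0, "wy": 0, "wz": 0, "dx": 0.0125, "dy": -0.06, "dz": 0, "claw": 1},
    {"wx": 0, "wy": 0, "wz": 0, "dx": 0.0125, "dy": -0.06, "dz": 0, "claw": 1},
    {"wx": 0, "wy": 0, "wz": 0, "dx": 0.0125, "dy": -0.06, "dz": 0, "claw": 1},
    {"wx": 0, "wy": 0, "wz": 0, "dx": 0.0125, "dy": -0.06, "dz": 0, "claw": 1},
    {"wx": 0, "wy": 0, "wz": 0, "dx": 0, "dy": 0, "dz": 0, "claw": 1},
    {"wx": 0, "wy": 0, "wz": 0, "dx": 0, "dy": 0, "dz": 0, "claw": 1},
  ],
)

```text
clock: 11.22
tool_pos: [0.4684, -0.2761, 0.0436]
orientation: [[-0.203, 0.979, 0.001], [0.979, 0.203, 0.001], [0.001, 0.001, -1.0]]
force: [-1.2, 3.8, 5.9]
opening: 0.0216
finger_force: 30.0
```

Request:
jog_arm(
  steps=[
    {"wx": 0, "wy": 0, "wz": 0, "dx": 0.003, "dy": -0.015, "dz": 0, "claw": 1},
    {"wx": 0, "wy": 0, "wz": 0, "dx": 0, "dy": 0, "dz": 0.04, "claw": 1},
    {"wx": 0, "wy": 0, "wz": 0, "dx": 0, "dy": 0, "dz": 0.04, "claw": 1},
    {"wx": 0, "wy": 0, "wz": 0, "dx": 0, "dy": 0, "dz": 0, "claw": 1},
  ],
)

```text
clock: 11.72
tool_pos: [0.468, -0.278, 0.0472]
orientation: [[-0.202, 0.979, -0.0], [0.979, 0.202, -0.0], [0.0, -0.0, -1.0]]
force: [0.6, 0.1, -2.7]
opening: 0.0219
finger_force: 30.0
```

It lifts freely, carrying only its weight of about 2-3 N. I'll continue straight up.

Request:
jog_arm(
  steps=[
    {"wx": 0, "wy": 0, "wz": 0, "dx": 0, "dy": 0, "dz": 0.1, "claw": 1},
    {"wx": 0, "wy": 0, "wz": 0, "dx": 0, "dy": 0, "dz": 0.15, "claw": 1},
    {"wx": 0, "wy": 0, "wz": 0, "dx": 0, "dy": 0, "dz": 0.25, "claw": 1},
    {"wx": 0, "wy": 0, "wz": 0, "dx": 0, "dy": 0, "dz": 0.35, "claw": 1},
    {"wx": 0, "wy": 0, "wz": 0, "dx": 0, "dy": 0, "dz": 0.4, "claw": 1},
    {"wx": 0, "wy": 0, "wz": 0, "dx": 0, "dy": 0, "dz": 0.4, "claw": 1},
    {"wx": 0, "wy": 0, "wz": 0, "dx": 0, "dy": 0, "dz": 0.4, "claw": 1},
    {"wx": 0, "wy": 0, "wz": 0, "dx": 0, "dy": 0, "dz": 0.4, "claw": 1},
  ],
)

```text
clock: 12.72
tool_pos: [0.4684, -0.2779, 0.1969]
orientation: [[-0.202, 0.979, 0.002], [0.979, 0.202, -0.001], [-0.001, 0.001, -1.0]]
force: [0.5, 0.2, -2.1]
opening: 0.0223
finger_force: 30.0
```

Request:
jog_arm(
  steps=[
    {"wx": 0, "wy": 0, "wz": 0, "dx": 0, "dy": 0, "dz": 0.4, "claw": 1},
    {"wx": 0, "wy": 0, "wz": 0, "dx": 0, "dy": 0, "dz": 0.4, "claw": 1},
    {"wx": 0, "wy": 0, "wz": 0, "dx": 0, "dy": 0, "dz": 0, "claw": 1},
    {"wx": 0, "wy": 0, "wz": 0, "dx": 0, "dy": 0, "dz": 0, "claw": 1},
  ],
)

```text
clock: 13.22
tool_pos: [0.468, -0.2776, 0.2422]
orientation: [[-0.202, 0.979, -0.0], [0.979, 0.202, 0.0], [0.0, -0.0, -1.0]]
force: [0.0, 0.3, -2.4]
opening: 0.0214
finger_force: 30.0
```

```bash
python3 - <<'E'
from h import *
s=manip.sense();print(s["tool_pos"],s["force"],s["wrist_torque"],s["qpos"])
t=s["tool_pos"];R=s["orientation"]
# manifold origin in tool frame: at grasp tool (465.5,-262.8,43.6), manifold origin (464.7,-262,40); tips 18 below
yaw=np.radians(102);Rm=np.array([[np.sin(yaw),np.cos(yaw),0],[-np.cos(yaw),np.sin(yaw),0],[0,0,1]])
R0=np.array([[-.202,.979,0],[.979,.202,0],[0,0,-1]]);
tip=R0.T@(np.array([.4647,-.262,.022])-[.4655,-.2628,.0436]);print("tip in tool",tip)
Rtm=R0.T@Rm
th=np.radians(-3);x=np.array([np.cos(th),np.sin(th),0]);y=np.array([-x[1],x[0],0])
a=np.radians(25);z=-np.sin(a)*x+np.cos(a)*np.array([0,0,1]);Rh=np.c_[np.cross(y,z),y,z]
V=np.array([.5018,.2213,.118])+.08*z;Rt=Rh@Rtm.T;T=V-Rt@tip
from scipy.spatial.transform import Rotation as Ro
print("target tool",T,Rt.round(3).tolist());print("view",V,"shift/60",(T-t)/.06)
print("rotvec total/10deg",Ro.from_matrix(Rt@R.T).as_rotvec(degrees=True)/10)
print("yaw then tilt", np.degrees(np.arctan2(R[1,1],R[0,1])), "tilt axis y",y)
np.savez("tgt.npz",T=T,Rt=Rt,tip=tip,Rtm=Rtm,Rh=Rh,V=V)
E
```

```text
[ 0.46799748 -0.27761223  0.24215205] [ 0.03207133  0.29066693 -2.42037319] [-0.10059307  0.11248655 -0.050545  ] [-3.66490297e+01  4.13546238e+00  7.12059975e+01  3.50574340e-03
  1.04689149e+02 -4.83166309e+01]
tip in tool [ 0.0009448 -0.0006216  0.0216   ]
target tool [0.45942848 0.22257117 0.21034109] [[0.058, 0.904, 0.422], [0.998, -0.053, -0.022], [0.003, 0.422, -0.906]]
view [0.46803687 0.22306945 0.19050462] shift/60 [-0.14281676  8.33638988 -0.5301827 ]
rotvec total/10deg [ 0.19458087 -2.50129313 -1.47758069]
yaw then tilt 11.668493177083132 tilt axis y [0.05233596 0.99862953 0.        ]
```

```bash
python3 - <<'E'
from h import *
S,D=cam("scene"),cam("side")
print(tri([S,D],[(322,144),(381,129)]),tri([S,D],[(295,196),(329,181)]))
E
```

```text
(array([0.76495616, 0.14176428, 0.20984092]), [np.float64(0.0014327925936310645), np.float64(0.0014327925936312722)]) (array([0.61221339, 0.10326321, 0.08904227]), [np.float64(0.0002760364051408323), np.float64(0.0002760364051408066)])
```

The tall stack, at (765,142) and 210 mm high, is well away from the path. I'll carry to a waypoint 60 mm before the view point along the line of sight, turning on the way.

Request:
jog_arm(
  steps=[
    {"wx": 0.014, "wy": -0.179, "wz": -0.105, "dx": -0.04, "dy": 0.3, "dz": 0.1, "claw": 1},
    {"wx": 0.014, "wy": -0.179, "wz": -0.105, "dx": -0.04, "dy": 0.6, "dz": 0.1, "claw": 1},
    {"wx": 0.014, "wy": -0.179, "wz": -0.105, "dx": -0.04, "dy": 0.6, "dz": 0.1, "claw": 1},
    {"wx": 0.014, "wy": -0.179, "wz": -0.105, "dx": -0.04, "dy": 0.6, "dz": 0.1, "claw": 1},
    {"wx": 0.014, "wy": -0.179, "wz": -0.105, "dx": -0.04, "dy": 0.6, "dz": 0.1, "claw": 1},
    {"wx": 0.014, "wy": -0.179, "wz": -0.105, "dx": -0.04, "dy": 0.6, "dz": 0.1, "claw": 1},
    {"wx": 0.014, "wy": -0.179, "wz": -0.105, "dx": -0.04, "dy": 0.6, "dz": 0, "claw": 1},
    {"wx": 0.014, "wy": -0.179, "wz": -0.105, "dx": -0.04, "dy": 0.6, "dz": 0, "claw": 1},
  ],
)

```text
clock: 14.22
tool_pos: [0.448, -0.0066, 0.2769]
orientation: [[-0.054, 0.968, 0.246], [0.998, 0.055, 0.002], [-0.012, 0.246, -0.969]]
force: [0.9, 0.3, -1.0]
opening: 0.0219
finger_force: 30.0
```

Request:
jog_arm(
  steps=[
    {"wx": 0.014, "wy": -0.179, "wz": -0.105, "dx": -0.04, "dy": 0.6, "dz": 0, "claw": 1},
    {"wx": 0.014, "wy": -0.179, "wz": -0.105, "dx": -0.04, "dy": 0.6, "dz": 0, "claw": 1},
    {"wx": 0.014, "wy": -0.179, "wz": -0.105, "dx": -0.04, "dy": 0.6, "dz": 0, "claw": 1},
    {"wx": 0.014, "wy": -0.179, "wz": -0.105, "dx": -0.04, "dy": 0.6, "dz": 0, "claw": 1},
    {"wx": 0.014, "wy": -0.179, "wz": -0.105, "dx": -0.04, "dy": 0.6, "dz": 0, "claw": 1},
    {"wx": 0.014, "wy": -0.179, "wz": -0.105, "dx": -0.04, "dy": 0.6, "dz": 0, "claw": 1},
    {"wx": 0, "wy": 0, "wz": 0, "dx": 0, "dy": 0.15, "dz": 0, "claw": 1},
    {"wx": 0, "wy": 0, "wz": 0, "dx": 0, "dy": 0, "dz": 0, "claw": 1},
  ],
)

```text
clock: 15.22
tool_pos: [0.4341, 0.2171, 0.2772]
orientation: [[0.055, 0.905, 0.421], [0.998, -0.05, -0.023], [-0.0, 0.422, -0.907]]
force: [0.1, -0.3, -2.0]
opening: 0.0217
finger_force: 30.0
```

```bash
cat > chk.py <<'E'
from h import *
from scipy.spatial.transform import Rotation as Ro
d=np.load("tgt.npz");s=manip.sense();t=s["tool_pos"];R=s["orientation"]
print(t,s["force"],s["opening"],s["finger_force"],s["clock"],abs(s["dq"]).max(),s["qpos"].round(1))
print("shift/60",(d["T"]-t)/.06,"rot/10",Ro.from_matrix(d["Rt"]@R.T).as_rotvec(degrees=True)/10)
print("tips in head",(d["Rh"].T@(t+R@d["tip"]-d["V"]))*1e3)
E
python3 chk.py
```

```text
[0.43412852 0.21708423 0.2772175 ] [ 0.11284001 -0.28026325 -1.9524061 ] 0.02172050818444862 29.9692502617836 15.225 2.0436305995465394 [ 30.6 -20.6  93.  -13.6  86.6  32.1]
shift/60 [ 0.42166605  0.09144886 -1.1146069 ] rot/10 [ 0.01419592 -0.00748055 -0.01300222]
tips in head [ 5.59680763 -6.83418383 71.16631152]
```

Now I'll move the last 67 mm along the line of sight, slowing down.

Request:
jog_arm(
  steps=[
    {"wx": 0, "wy": 0, "wz": 0, "dx": 0.09, "dy": 0.09, "dz": -0.25, "claw": 1},
    {"wx": 0, "wy": 0, "wz": 0, "dx": 0.1, "dy": 0, "dz": -0.25, "claw": 1},
    {"wx": 0, "wy": 0, "wz": 0, "dx": 0.1, "dy": 0, "dz": -0.25, "claw": 1},
    {"wx": 0, "wy": 0, "wz": 0, "dx": 0.07, "dy": 0, "dz": -0.18, "claw": 1},
    {"wx": 0, "wy": 0, "wz": 0, "dx": 0.04, "dy": 0, "dz": -0.1, "claw": 1},
    {"wx": 0, "wy": 0, "wz": 0, "dx": 0.02, "dy": 0, "dz": -0.06, "claw": 1},
    {"wx": 0, "wy": 0, "wz": 0, "dx": 0, "dy": 0, "dz": 0, "claw": 1},
    {"wx": 0, "wy": 0, "wz": 0, "dx": 0, "dy": 0, "dz": 0, "claw": 1},
  ],
)

```text
clock: 16.23
tool_pos: [0.46, 0.2229, 0.214]
orientation: [[0.056, 0.904, 0.424], [0.998, -0.052, -0.022], [0.003, 0.425, -0.905]]
force: [0.3, -1.0, -2.1]
opening: 0.0218
finger_force: 30.0
```

```bash
python3 chk.py; python3 - <<'E'
from h import *
d=np.load("tgt.npz");s=manip.sense();R=s["orientation"];t=s["tool_pos"]
Rm=R@d["Rtm"];o=t+R@d["tip"]+Rm@[0,0,.018]
B={"ear-":[0,-.066,.003],"ear+":[0,.066,.003],"n-":[0,-.0315,-.018],"n+":[0,.0315,-.018],"bar-":[0,-.05,.018],"bar+":[0,.05,.018]}
for n in("scene","side"):
    c=cam(n);im=manip.camera(n);cv2.imwrite(f"pics/{n}9.png",im[:,:,::-1])
    P={k:proj(c,o+Rm@np.array(v))[0].round(1) for k,v in B.items()};print(n,P)
    base=cv2.imread(f"pics/{n}0.png").astype(int)
    df=np.abs(im[:,:,::-1].astype(int)-base).max(2)
    g=cv2.cvtColor(im,cv2.COLOR_RGB2GRAY)
    np.set_printoptions(linewidth=250)
    u,v=P["ear-"];x,y=int(P["n-"][0]),int(P["n-"][1])
    x0=int(min(p[0] for p in P.values()))-8;x1=int(max(p[0] for p in P.values()))+10;y0=int(min(p[1] for p in P.values()))-6;y1=int(max(p[1] for p in P.values()))+8
    print(x0,y0);print(g[y0:y1,x0:x1:2])
E
```

```text
[0.46001563 0.22287338 0.21397206] [ 0.29310077 -0.97601013 -2.1151222 ] 0.021802737268853078 29.96928870677948 16.225 0.08459868091065335 [ 29.3 -18.   98.3 -13.4  78.4  32.8]
shift/60 [-0.00978584 -0.00503696 -0.06051624] rot/10 [ 0.00011883  0.01328571 -0.00823362]
tips in head [2.10019591 0.34723399 3.0489615 ]
scene {'ear-': array([236.3, 164.5]), 'ear+': array([212.9, 153.9]), 'n-': array([233.3, 167.4]), 'n+': array([222.1, 162.2]), 'bar-': array([230.7, 158.8]), 'bar+': array([212.9, 151. ])}
204 145
[[145  66  85  81   1   9   9   6  13 125 107 186  94 246 233  53  62  78 113 113 112]
 [239  61  86  86  34   7   5   8   3 118 129 161 231 244 232  44  48  33  21  94 137]
 [241  54  78  85  80   3   5   6   2 170 246  94 233 244 234  38  14  14  14  27  95]
 [237 144  61  84  82   2   6   7   5 125 192  85 233 246 236  63   0  13  10   2  95]
 [236 238  57  84  88   0   8   7   5  51 240 234 232 235 111 143 134   5   6   6  62]
 [236 240  93  78  84  38   6   7   6   3 134 235 237 169 172 132  71   6   5   3  20]
 [235 236 242 144  77  82   5   8   9   4  65 200 176 130  76  7
[... 3666 characters left out ...]
12  97  89  83 133 156 115 123 200 220]
 [216 219 223 196 128  87 111 179 189 201 212 219 216]
 [215 216 218 219 197 114 184 184 180 220 217 216 216]
 [215 216 216 216 220 183 200 194  86 206 217 216 216]
 [215 215 216 216 218 187 193  92 124 202 216 216 215]
 [216 215 215 215 217 196  91 146 192 218 216 215 216]
 [210 216 215 216 217 134 152 207 219 216 216 216 215]
 [195 213 216 215 216 195 222 219 216 215 216 216 216]
 [222 203 215 216 216 218 217 216 215 216 215 215 216]
 [193 208 186 219 216 215 216 216 216 216 216 215 215]
 [130 158  88 211 217 214 216 216 216 216 216 215 216]
 [107  74  43 136 216 216 216 215 215 216 216 214 215]
 [168  68  49  42 174 220 216 215 216 215 215 215 216]]
```

The predicted ear end in the side view, (266.7,138.2), agrees with the dark end seen at about (265,139). I'll apply the last 4 mm correction, then check for slip against the bar's screws in the wrist view.

Request:
jog_arm(
  steps=[
    {"wx": 0, "wy": 0, "wz": 0, "dx": -0.01, "dy": 0, "dz": -0.04, "claw": 1},
    {"wx": 0, "wy": 0, "wz": 0, "dx": 0, "dy": 0, "dz": 0, "claw": 1},
    {"wx": 0, "wy": 0, "wz": 0, "dx": 0, "dy": 0, "dz": 0, "claw": 1},
  ],
)

```text
clock: 16.7
tool_pos: [0.4592, 0.2226, 0.2107]
orientation: [[0.057, 0.904, 0.423], [0.998, -0.052, -0.022], [0.002, 0.424, -0.906]]
force: [0.6, -0.1, -2.1]
opening: 0.0217
finger_force: 30.0
```

```bash
python3 chk.py; python3 - <<'E'
from h import *
np.set_printoptions(linewidth=250)
d=np.load("tgt.npz");s=manip.sense();R=s["orientation"];t=s["tool_pos"]
Rm=R@d["Rtm"];o=t+R@d["tip"]+Rm@[0,0,.018];c=cam("wrist")
g=cv2.cvtColor(manip.camera("wrist"),cv2.COLOR_RGB2GRAY)
pts=[[0,.042,.018],[0,.0215,.018],[0,.05,.018],[0,.066,.006],[-.011,.066,.006],[.011,.066,.006]]
P=proj(c,o+np.array(pts)@Rm.T);print(P.round(1))
x=int(P[0,0]);y0=int(P[3,1])-25;print(y0,g[y0:y0+90,x-1:x+2].mean(1).astype(int).tolist())
for r in(int(P[3,1])+3,int(P[2,1])+3):print(r,x-35,g[r,x-35:x+35].tolist())
E
```

```text
[0.45919294 0.22262602 0.21074122] [ 0.6308186  -0.05861113 -2.06148195] 0.021685063279617195 29.969347715377808 16.7 0.1297726742175116 [ 29.4 -18.   98.6 -13.4  78.1  32.9]
shift/60 [ 0.00392557 -0.00091428 -0.00666881] rot/10 [ 0.0036704   0.00669921 -0.00680642]
tips in head [-0.0222136   0.04153395  0.46251129]
[[316.8 163.9]
 [317.1 198.5]
 [316.7 149.8]
 [316.7 118.9]
 [297.6 119. ]
 [335.7 118.8]]
93 [95, 97, 97, 97, 97, 96, 97, 98, 96, 97, 97, 97, 97, 97, 98, 97, 98, 98, 97, 97, 98, 98, 98, 110, 119, 130, 169, 208, 216, 216, 217, 217, 216, 215, 215, 216, 215, 216, 214, 214, 213, 213, 213, 214, 213, 207, 204, 202, 201, 169, 102, 102, 165, 173, 171, 167, 117, 171, 199, 209, 209, 209, 209, 211, 205, 120, 96, 101, 102, 102, 101, 102, 101, 100, 100, 99, 105, 158, 206, 207, 208, 207, 206, 207, 208, 207, 205, 206, 206, 206]
121 281 [207, 208, 206, 207, 207, 208, 207, 206, 208, 208, 209, 209, 209, 209, 207, 205, 202, 184, 158, 190, 215, 219, 218, 219, 217, 219, 218, 218, 217, 217, 218, 218, 218, 219, 218, 215, 217, 217, 219, 216, 218, 218, 218, 215, 217, 217, 218, 217, 218, 216, 216, 217, 217, 217, 221, 193, 90, 64, 66, 68, 68, 68, 62, 68, 71, 66, 68, 71, 70, 78]
152 281 [85, 88, 87, 85, 91, 91, 87, 87, 91, 86, 86, 87, 82, 71, 75, 84, 95, 107, 126, 168, 192, 196, 192, 193, 194, 193, 195, 193, 196, 206, 212, 211, 211, 207, 206, 208, 214, 216, 214, 212, 211, 211, 208, 211, 213, 209, 209, 211, 211, 213, 217, 214, 209, 214, 217, 206, 160, 116, 100, 115, 136, 133, 134, 132, 146, 188, 216, 214, 215, 215]
```

The screw is at row 164 against 163.9 predicted, and the ear tip at row 119 against 118.9. Nothing has slipped and the tips are within 1 mm of the target, so I'm handing in.

```bash
python3 -c "
from rig import manip
print(manip.job_done())"
```

```text
the job is handed in; nothing more can be done
None
```

The job is handed in, with no verdict shown: the latch was swung open, and the manifold is held still with its nozzle tips within about 1 mm of my measured view point 80 mm before the lens; I did not re-check the latch or bystanders at the end.

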